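# Clamp a tube in the tilt-plate fixture

## Task

Clamp the longest of the three square tube offcuts in the tilt-plate fixture: bring it crosswise and centred over the raised plate in front of the two lips, press the plate down with it until it lies level, and, keeping it pressed, slide the tube under both lips until you feel the stop studs behind it, whose setting nobody has measured. Push it lightly against the studs for a moment, pressing and pushing gently throughout, then let go, so that the spring plate lies level and holds the tube up against the lips. Leave the other two offcuts where they lie.

Things in the scene. Friction and masses are not known exactly. Their poses are not given: they have to be found in the camera images.
- tube_mid (a point): centre of the long square tube offcut (grey galvanised steel, 160 mm long, 32 mm wide, 32 mm high, about 0.17 kg, 2 mm wall), lying flat on the worktop. y along the tube, z up, x across it. The two other offcuts are shorter and thinner
- fixture: clamping fixture: grey base plate 224 x 176 x 10 mm fixed to the worktop. Origin on the worktop, x the slide-in direction (from the plate's hinge to the lips), y along the hinge, z up. In this frame the aluminium tilt plate is 100 mm wide (y +-50), hinged at x -120, free end at x 62; level, its top is at z 36 mm. The tube goes in crosswise, along y, centred on y 0, clamped with its centre at z 52
- tilt_plate (a joint): angle of the tilt plate in rad: 0 level, positive with its free (lip) end raised; rests at 0.16, soft stop at -0.05. A hinge spring (1.5 N m/rad) lifts it with about 0.9 N m when level: 6 to 15 N of pressing force, more nearer the hinge; the hinge is damped (1.5 N m s/rad). It also rubs: expect 2 to 10 N of friction when the tube is slid along it under load
- stop_mount: steel cross-beam fixed at the back of the fixture; origin and axes are the fixture's. It carries two round stop studs (10 mm thick, fixture y +-74, z 52 mm, one bar joins them) that stand out of the pillars towards the tube. Their ends lie somewhere between fixture x 18 and 46 mm; this pose does not show where. The tube's leading face must come up against them by feel
- offcut_a (a point): centre of the middle offcut (square tube 110 mm long, 25 mm wide and high, y along it), a bystander
- offcut_b (a point): centre of the shortest offcut (square tube 90 mm long, 25 mm wide and high, y along it), a bystander
- lip_left (a point): point in the middle of the lower front edge of the steel lip at +y (fixture frame 0, 74, 68 mm); axes as the fixture. Both lips are 24 mm wide, run from here 50 mm in +x to a pillar (80 mm tall, screw heads to 84) and just touch the top of a tube on the level plate. In front a turned-up mouth (x -10 to 0 mm) rises to z 79: press the tube down with its leading face at x below -14 mm
- lip_right (a point): the same point on the other lip (fixture frame 0, -74, 68 mm). Between the lips it is open, 124 mm wide. To pass under them the tube must be pressed 1 to 4 mm lower than it sits on the level plate; after release the spring lifts it against the lips again

How it is judged:
On the way, in this order (a step that is already met when the one before it is completed fails the run):
1. the tube presses the tilt plate down until it is level (within 0.02 rad or below), before it goes under the lips (value of joint tilt_plate below 0.02 rad and x of tube_mid in the frame of fixture below -0.013 m and contact force between tube_long and fixture above 2 N), for 0.1 s.
2. the tube is under the lips and pushed against the stop studs with at least 2 N (contact force between tube_long and stop_mount above 2 N and x of tube_mid in the frame of fixture above -0.0015 m), for 0.05 s.
At the end, for the whole second after the job is handed in: The tube is released and at rest across the fixture under both lips: its centre -1.5 to 33 mm along the fixture's x, within 12 mm of y = 0, 48 to 55 mm high, parallel to the hinge within 0.06 rad; the tilt plate is level within 0.025 rad (value of joint tilt_plate between -0.025 and 0.025 rad and x of tube_mid in the frame of fixture between -0.0015 and 0.033 m and y of tube_mid in the frame of fixture between -0.012 and 0.012 m and z of tube_mid in the frame of fixture between 0.048 and 0.055 m and angle between the y axis of tube_mid and the y axis of fixture, either way round below 0.06 rad and velocity of joint tilt_plate below 0.05 rad/s); the robot touches nothing.
It fails at once if the tube is pushed against the stop studs with more than 25 N (contact force between tube_long and stop_mount above 25 N).
It fails at once if the tube is pressed on the tilt plate with more than 40 N (contact force between tube_long and tilt_plate above 40 N).
It fails at once if one of the other two offcuts is moved by more than 30 mm (distance of any of offcut_a, offcut_b from where it was at the start of the episode above 0.03 m).
It also fails if it takes over 58 s, if anything falls off the work surface, if the arm or the gripper's body presses on something with over 40 N, if the wrist force passes 120 N, or if a joint passes its speed limit or range.

## Robot

A 6-joint arm with a two-finger parallel gripper is mounted at the origin on a cart in front of the work surface, level with it; the furniture and walls round the work are solid. World frame = base frame: x ahead of the robot, y to its left, z up, the work surface at z = 0. Lengths are in m, angles in rad, forces in N, time in s.
With the tool pointing down it reaches from about 0.25 to 0.775 m from the base axis. Payload 4 kg.
Tool frame: the origin (TCP) lies at the very end of the fingers, on their centre line; the grasp point (between the pads) lies 19 mm behind it; z points along the fingers, x is the direction in which the jaws open and shut, and the axes are right-handed (so a half turn about z gives the same grasp; the last joint's range is limited). The gripper opens to 94 mm and grips with 3 to 60 N. Pads are 16 mm wide; open, the fingers measure 119 mm over their backs; the gripper's body (75 mm by 177 mm) begins 78 mm behind the grasp point.
Start: joints at [-1.207, 0.087, 1.371, -0, 1.684, -0.103], TCP at [0.248, -0.491, 0.206] pointing down, gripper open.
Joint ranges: [-3.1, 3.1], [-0.76, 2.03], [0.27, 2.55], [-1.08, 4.22], [0.17, 2.65], [-2.57, 2.57]. Speed limits (rad/s): [2.79, 2.79, 3.14, 3.14, 3.14, 3.14].

## Interface

Orientations are given as [roll, pitch, yaw] about the fixed x, y, z axes, in that order (R = Rz(yaw) Ry(pitch) Rx(roll)).
In Python, from bench import robot, cams, ticket gives the robot as it stands.
- The arm moves only by the tool jog_arm, never from a script. Its argument "series" is a list of rows, each an object of numbers: "x", "y", "z": the shift along the tool's x, y, z in m; "rx", "ry", "rz": the turn, a rotation vector about the tool's x, y, z in degrees. A call has 1 to 12 rows; each row shifts and turns the pose as measured when the row begins, along the tool's axes as they then stand; what a row does not reach is not made up. A row lasts 1/12 s, in which the tool goes at most 41.7 mm and 7.16 degrees, less where a joint would pass 70% of its speed; a pose out of reach is approached as far as the arm can. A call with a gripper value outside its range is refused whole. "claw" is the opening, from 0 (shut) to 1 (fully open), set as the call begins (left out, the last holds). The fingers move at their own pace and stop on an object; the grip force is fixed at half the most. Time passes only in rows, so rows that do not move let the fingers close. It gives the time, the measured TCP pose, the force and the opening at its end, in the units of the state.
- robot.get_obs(): the state, without advancing time (a new reading comes with each control period).
- cams.snapshot(name): name is "side" or "top"; returns a dict with "img" (384x512x3 uint8, red, green, blue), "mtx" (3x3 intrinsics, pixels), "k1" (the pictures are not rectified: a ray, as slopes to the right and down, at radius r is drawn at 1 + k1 r^2 times it, then the intrinsics apply), "origin" and "attitude" of the camera in the world. Camera axes: x right, y down, z forward; pixel columns grow to the right and rows downward; lengths in m; the calibration is good to about 2 mm. A picture is of the moment at which its call begins. There is no depth.
- ticket.close_job(): hands the job in, once; it reports no verdict.
Trained networks look in a picture, given as the dict that the camera call returned (one of the last four; its "shot" number tells which), for a name from the list of things; names that differ only in an ending like _2 or _b are one class to them, and where a whole thing is asked for, a point or a joint stands for the part that bears it (a point fixed in the world has none). Each returns a list of dicts, best first, with "p" (0 to 1); they miss things now and then, are a little off and sometimes report something else, mostly with a low value. They report only what shows in the picture. A call takes as long as a camera call.
- cams.look_for(thing, picture): "bbox" ([left, top, width, height] in pixels, round what is visible of it).
The state is a dict: "time": time; "joint_positions": joint angles; "qvel": joint speeds; "joint_torque": joint torques, N m; "tool_pos": TCP position; "ee_rot": TCP orientation; "wrist_force": force on the tool from outside, world axes, zero at the start; "wrist_torque": the same for the moment, N m; "width": finger opening in m.
Only numpy, scipy, OpenCV 4.12 (cv2) and the standard library are available. Lean on these libraries where they do the work, as an engineer would, in place of code of your own. Each camera call takes 0.05 s, during which the arm holds its last target.

## Working session

There is one attempt and no reset: what is moved stays moved. The work goes in short steps, Python scripts to look and compute and a tool call to move; the robot and the scene stay as the last step left them, time stands still between calls to the robot, and variables do not carry over. Pictures are saved under pics/ and viewed, and the job is handed in when it is done.

Besides the shell and the picture viewer there is one more tool, called after ">>>" by a JSON object that holds its "api" and its "payload". jog_arm: Moves the arm, as the interface text tells. Its arguments: {"type":"object","properties":{"series":{"type":"array","items":{"type":"object","properties":{"x":{"type":"number"},"y":{"type":"number"},"z":{"type":"number"},"rx":{"type":"number"},"ry":{"type":"number"},"rz":{"type":"number"}}}},"claw":{"type":"number"}},"required":["series"]}

```bash
mkdir -p pics; ls; python3 - <<'E'
from bench import robot,cams,ticket
import cv2,pickle
print(robot.get_obs())
for n in ["top","side"]:
    s=cams.snapshot(n); pickle.dump(s,open(f"pics/{n}0.pkl","wb"))
    cv2.imwrite(f"pics/{n}0.png",cv2.resize(s["img"][:,:,::-1],(800,600),interpolation=cv2.INTER_CUBIC))
    print(n,{k:v for k,v in s.items() if k!="img"})
    for t in ["tube_mid","fixture","offcut_a","tilt_plate","stop_mount","lip_left"]:
        try: print(t,[(d["bbox"],d["p"]) for d in cams.look_for(t,s)][:3])
        except Exception as e: print(t,e)
E
```

```text
pics
{'time': 0.0, 'joint_positions': array([-1.20713072e+00,  8.79559813e-02,  1.37222567e+00,  5.79029734e-06,
        1.68357792e+00, -1.03130218e-01]), 'qvel': array([ 1.89617005e-03, -2.81809968e-04,  5.91217736e-04, -4.33179249e-05,
        1.10184253e-03, -1.35406304e-04]), 'joint_torque': array([ 4.78335255e-05, -3.40176272e+01, -3.02430904e+01,  7.18586077e-02,
        3.28924600e-02, -1.45726399e-04]), 'tool_pos': array([ 0.24730697, -0.49066536,  0.20431813]), 'ee_rot': array([-3.14136385e+00,  2.15481152e-03, -1.10399961e+00]), 'wrist_force': array([0.24559253, 0.8360603 , 0.08762831]), 'wrist_torque': array([-0.00527864,  0.00398935, -0.03774742]), 'width': 0.09392234404648556}
top {'mtx': array([[450.51704536,   0.        , 253.58413673],
       [  0.        , 450.51704536, 190.95806023],
       [  0.        ,   0.        ,   1.        ]]), 'k1': -0.1713359528183166, 'origin': array([0.33571827, 0.11922636, 1.114942  ]), 'attitude': array([-2.95223037, -0.0303627 , -1.57733751]), 'shot': 1}
tube_mid [([140.6, 226.3, 63.1, 20.7], 0.85)]
fixture [([243.1, 131.6, 83.0, 108
[... 361 characters left out ...]
595172, 190.28892313],
       [  0.        ,   0.        ,   1.        ]]), 'k1': -0.04430100152353158, 'origin': array([0.37171   , 0.86235821, 0.41544335]), 'attitude': array([-1.97946819e+00,  1.71267938e-03, -2.94105178e+00]), 'shot': 2}
tube_mid [([265.6, 231.3, 41.2, 63.4], 0.75)]
fixture [([191.3, 159.9, 115.6, 66.2], 0.83)]
offcut_a [([179.6, 237.2, 24.1, 32.2], 0.71), ([218.4, 239.3, 34.3, 40.3], 0.6), ([195.5, 161.9, 106.8, 62.0], 0.44)]
tilt_plate [([219.0, 167.9, 80.2, 34.8], 0.79), ([264.6, 233.5, 44.8, 60.2], 0.3), ([179.6, 240.6, 21.9, 28.0], 0.16)]
stop_mount [([193.5, 166.8, 53.6, 41.0], 0.5)]
lip_left [([197.8, 161.2, 106.9, 61.2], 0.58), ([221.7, 238.8, 29.9, 42.5], 0.38)]
```

```bash
python3 - <<'E'
import cv2,pickle
s=pickle.load(open("pics/top0.pkl","rb"))["img"][:,:,::-1]
cv2.imwrite("pics/topc.png",cv2.resize(s[120:250,130:335],None,fx=3.9,fy=3.9,interpolation=cv2.INTER_CUBIC))
s=pickle.load(open("pics/side0.pkl","rb"))["img"][:,:,::-1]
cv2.imwrite("pics/sidec.png",cv2.resize(s[150:300,170:325],None,fx=4,fy=4,interpolation=cv2.INTER_CUBIC))
E
```

```text
(no output)
```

View pics/topc.png

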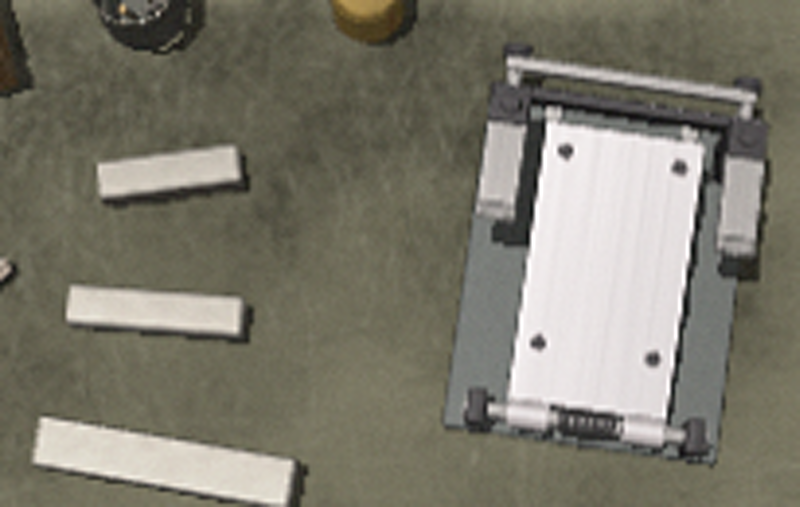

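View pics/sidec.png

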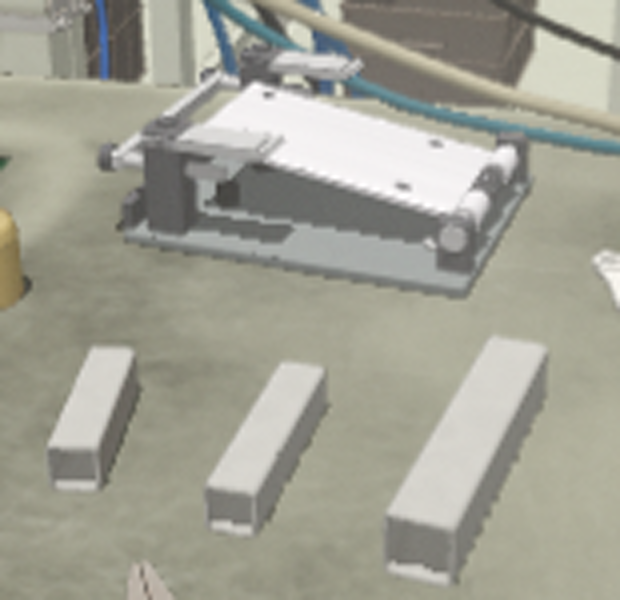

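View pics/top0.png

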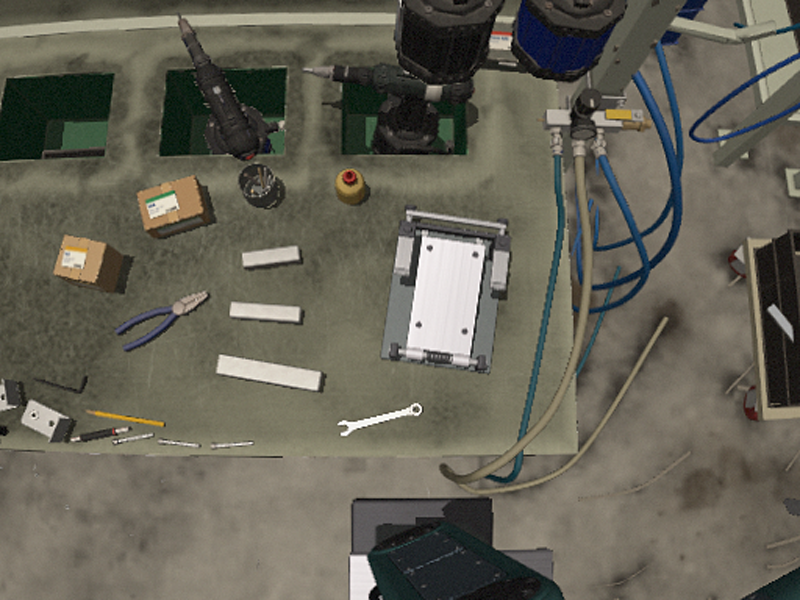

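```bash
python3 - <<'E'
import cv2,pickle
s=pickle.load(open("pics/top0.pkl","rb"))["img"][:,:,::-1]
cv2.imwrite("pics/c1.png",cv2.resize(s[215:260,130:225],None,fx=8,fy=8,interpolation=cv2.INTER_CUBIC))
cv2.imwrite("pics/c2.png",cv2.resize(s[125:245,238:333],None,fx=5,fy=5,interpolation=cv2.INTER_CUBIC))
E
```

```text
(no output)
```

View pics/c1.png

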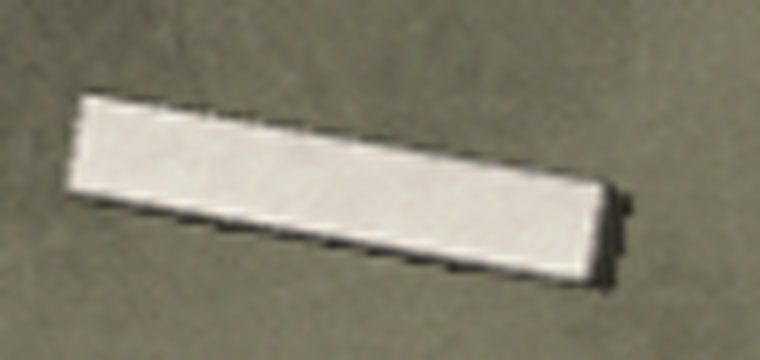

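View pics/c2.png

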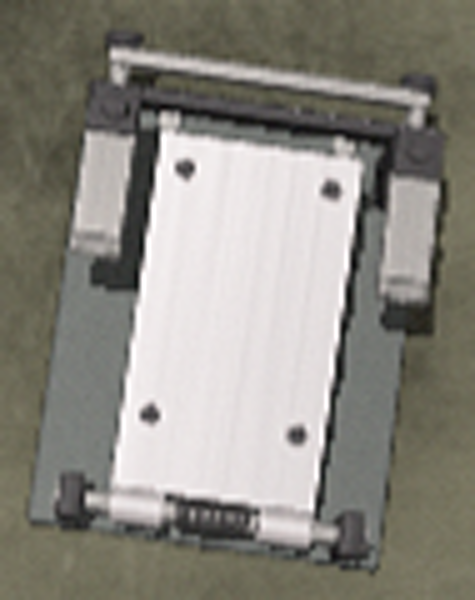

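```bash
cat > h.py <<'E'
import numpy as np,cv2,pickle
from scipy.spatial.transform import Rotation as R
from scipy.optimize import least_squares
def proj(s,P):
    P=np.atleast_2d(P); Rc=R.from_euler('xyz',s["attitude"]).as_matrix()
    c=(P-s["origin"])@Rc; q=c[:,:2]/c[:,2:]
    q=q*(1+s["k1"]*(q**2).sum(1,keepdims=True))
    return q@s["mtx"][:2,:2].T+s["mtx"][:2,2]
def tr(p,L):
    L=np.atleast_2d(L).astype(float); c,s_=np.cos(p[2]),np.sin(p[2])
    return np.c_[p[0]+c*L[:,0]-s_*L[:,1],p[1]+s_*L[:,0]+c*L[:,1],L[:,2]]
def unc(px,f,off): return (np.array(px,float)+.5)/f-.5+np.array(off)
E
cat > m.py <<'E'
from h import *
T=pickle.load(open("pics/top0.pkl","rb")); S=pickle.load(open("pics/side0.pkl","rb"))
tb=np.array([[.016,.08,.032],[.016,-.08,.032],[-.016,-.08,.032],[-.016,.08,.032]])
pt=unc([(80,95),(605,183),(588,280),(68,190)],8,(130,215))
# side crop fx4 off (170,150): far end top corners & near end
ps=unc([(386,515),(458,525),(548,347),(492,337)],4,(170,150))
# side view: camera at +y looking -y, image right = -x
tbs=np.array([[.016,.08,.032],[-.016,.08,.032],[-.016,-.08,.032],[.016,-.08,.032]])
def run(sets,p0,n=3):
    f=lambda p:np.concatenate([(proj(s,tr(p,np.asarray(L)))-px).ravel() for s,L,px in sets])
    r=least_squares(f,p0,loss='soft_l1'); print(np.round(r.x,4)); print(np.round(f(r.x).reshape(-1,2),1).tolist()); return r.x
print("tube");run([(T,tb,pt)],[.3,.25,0]);run([(S,tbs,ps)],[.3,.25,0]);run([(T,tb,pt),(S,tbs,ps)],[.3,.25,0])
fl=[[-.010,.086,.079],[-.010,.062,.079],[-.010,-.062,.079],[-.010,-.086,.079],[.058,.05,.065],[.058,-.05,.065]]
fp=unc([(75,243),(120,253),(384,290),(432,302),(162,127),(360,153)],5,(238,125))
f1=lambda xb:[[xb,.088,.01],[xb,-.088,.01]]
fb=unc([(30,522),(377,572)],5,(238,125))
print("fix");run([(T,fl,fp)],[.4,0,0]);run([(T,fl[:4],fp[:4])],[.4,0,0])
for xb in(-.132,-.136,-.128):run([(T,fl+f1(xb),np.r_[fp,fb])],[.4,0,0])
E
python3 m.py
```

```text
tube
[ 0.4282  0.2838 -0.1629]
[[0.8, -0.5], [-0.1, -0.6], [-0.2, 0.4], [-0.3, 0.7]]
[ 0.4287  0.2824 -0.1667]
[[-0.0, -0.5], [0.0, 1.2], [0.6, -0.1], [-0.5, -0.4]]
[ 0.4285  0.2834 -0.1658]
[[1.0, -0.7], [0.1, -0.6], [-0.1, 0.4], [-0.1, 0.4], [0.0, -0.1], [0.1, 1.5], [0.6, 0.1], [-0.5, -0.2]]
fix
[ 0.5733  0.0037 -0.1433]
[[-0.7, 0.5], [0.3, -0.1], [-0.6, -0.1], [-0.3, -1.1], [0.3, 0.0], [1.4, 0.7]]
[ 0.5727  0.0027 -0.1582]
[[-0.3, 0.2], [0.7, -0.3], [-0.3, 0.5], [0.0, -0.4]]
[ 0.5725  0.0039 -0.1471]
[[-0.8, 0.7], [0.2, 0.1], [-0.7, 0.3], [-0.4, -0.6], [0.3, 0.3], [1.4, 1.1], [-0.3, -1.1], [0.8, -1.0]]
[ 0.5734  0.0038 -0.1465]
[[-0.8, 0.3], [0.3, -0.2], [-0.7, -0.1], [-0.3, -1.1], [0.3, -0.1], [1.4, 0.7], [-0.5, 0.2], [0.7, 0.2]]
[ 0.5722  0.004  -0.1485]
[[-0.9, 0.7], [0.2, 0.2], [-0.8, 0.4], [-0.4, -0.5], [0.3, 0.3], [1.4, 1.2], [-0.2, -2.6], [0.9, -2.5]]
```

```bash
python3 - <<'E'
import cv2,pickle
s=pickle.load(open("pics/side0.pkl","rb"))["img"][:,:,::-1]
cv2.imwrite("pics/s2.png",cv2.resize(s[155:230,188:312],None,fx=6.4,fy=6.4,interpolation=cv2.INTER_CUBIC))
E
```

```text
(no output)
```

View pics/s2.png

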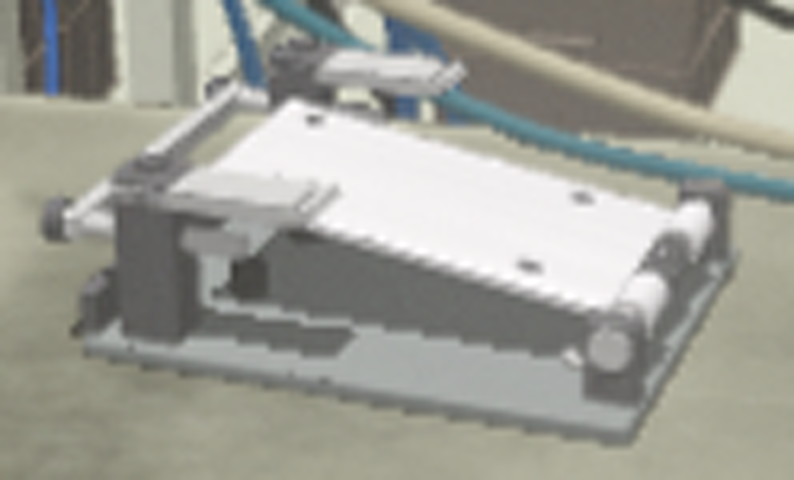

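```bash
cat >> m.py <<'E'
print("side fix")
sl=[[-.010,.086,.079],[-.010,.062,.079],[-.010,-.062,.079],[-.010,-.086,.079]]
sp=unc([(310,222),(338,188),(442,92),(465,68)],6.4,(188,155))
sb=unc([(632,428),(85,343),(735,250)],6.4,(188,155))
run([(S,sl,sp)],[.57,0,-.14])
for xb in(-.132,-.136):
  B=[[xb,.088,.01],[xb+.224,.088,.01],[xb,-.088,.01]]
  run([(S,sl+B,np.r_[sp,sb])],[.57,0,-.14])
  run([(S,sl+B,np.r_[sp,sb]),(T,fl+f1(xb),np.r_[fp,fb])],[.57,0,-.14])
E
python3 m.py | sed -n '/side/,$p'
```

```text
side fix
[ 0.573   0.015  -0.1361]
[[0.2, -0.5], [-0.4, 1.1], [0.4, -0.7], [-0.3, 0.2]]
[ 0.5732  0.0107 -0.1308]
[[0.8, -1.2], [0.1, 0.4], [0.5, -1.2], [-0.2, -0.3], [-0.2, 1.0], [-1.6, 0.5], [0.1, -0.3]]
[ 0.5732  0.0049 -0.1413]
[[1.1, -2.2], [0.5, -0.5], [1.2, -1.9], [0.5, -1.0], [-0.4, 0.0], [-1.0, -0.8], [0.5, -0.9], [-1.2, 0.6], [-0.2, 0.0], [-1.1, -0.1], [-0.8, -1.1], [-0.3, 0.1], [0.9, 0.7], [-0.4, -1.1], [0.7, -1.5]]
[ 0.5747  0.0096 -0.1365]
[[0.1, -1.4], [-0.5, 0.2], [0.2, -1.4], [-0.5, -0.5], [0.6, 1.1], [-0.7, 0.3], [1.1, -0.2]]
[ 0.5743  0.0046 -0.1442]
[[0.5, -2.3], [-0.1, -0.6], [0.9, -2.0], [0.2, -1.0], [0.6, 0.3], [0.0, -0.7], [1.6, -0.7], [-1.1, 0.0], [-0.1, -0.5], [-1.1, -0.5], [-0.7, -1.5], [-0.1, -0.4], [1.0, 0.3], [-0.7, -0.1], [0.4, -0.3]]
```

>>> {"api": "jog_arm", "payload": {"series": [{"rz":-6.7},{"rz":-6.7},{"rz":-6.7},{"rz":-6.7},{"rz":-6.7},{"rz":-6.7},{"rz":-6.7},{"rz":-6.7},{}], "claw": 0.75}}

```text
invalid input
```

```bash
cat > d.py <<'E'
from h import *
from bench import robot
import sys
def delta(goal,yaw=None):
    o=robot.get_obs(); Rm=R.from_euler('xyz',o["ee_rot"])
    print("t",round(o["time"],2),"pos",np.round(o["tool_pos"],4),"rot",np.round(o["ee_rot"],4),"F",np.round(o["wrist_force"],2),"w",round(o["width"],4),"q",np.round(o["joint_positions"],2))
    d=Rm.inv().apply(np.array(goal)-o["tool_pos"]); print("shift mm",np.round(d*1000,1))
    if yaw is not None:
        Rg=R.from_euler('xyz',[np.pi,0,yaw]); print("rotvec deg",np.round((Rm.inv()*Rg).as_rotvec(degrees=True),2))
a=[float(v) for v in sys.argv[1:]]
delta(a[:3],a[3] if len(a)>3 else None)
E
python3 d.py .4285 .2834 .12 -.165
```

```text
t 0.7 pos [ 0.2475 -0.4912  0.2056] rot [ 3.1416e+00 -2.0000e-04 -1.1041e+00] F [0.22 0.43 0.22] w 0.0939 q [-1.21  0.09  1.37  0.    1.68 -0.1 ]
shift mm [-610.3 -510.2   85.4]
rotvec deg [ 1.00e-02 -1.00e-02 -5.38e+01]
```

>>> {"api": "jog_arm", "payload": {"series": [{"x":0,"y":0,"z":0,"rx":0,"ry":0,"rz":-6.7},{"x":0,"y":0,"z":0,"rx":0,"ry":0,"rz":-6.7},{"x":0,"y":0,"z":0,"rx":0,"ry":0,"rz":-6.7},{"x":0,"y":0,"z":0,"rx":0,"ry":0,"rz":-6.7},{"x":0,"y":0,"z":0,"rx":0,"ry":0,"rz":-6.7},{"x":0,"y":0,"z":0,"rx":0,"ry":0,"rz":-6.7},{"x":0,"y":0,"z":0,"rx":0,"ry":0,"rz":-6.7},{"x":0,"y":0,"z":0,"rx":0,"ry":0,"rz":-6.7}], "claw": 0.75}}

```text
time: 1.37
tool_pos: [0.2476, -0.4913, 0.2059]
ee_rot: [3.141, -0.0, -0.125]
wrist_force: [0.8, 0.3, 0.8]
width: 0.0706
```

```bash
python3 d.py .4285 .2834 .12 -.165
```

```text
t 1.37 pos [ 0.2476 -0.4913  0.2059] rot [ 3.1409e+00 -5.0000e-04 -1.2480e-01] F [0.77 0.29 0.81] w 0.0706 q [-1.21  0.09  1.37  0.    1.68 -1.08]
shift mm [  83.1 -791.2   85.4]
rotvec deg [ 0.04 -0.03  2.31]
```

>>> {"api": "jog_arm", "payload": {"series": [{"x":0.0038,"y":-0.036,"z":0,"rz":2.3},{"x":0.0038,"y":-0.036},{"x":0.0038,"y":-0.036},{"x":0.0038,"y":-0.036},{"x":0.0038,"y":-0.036},{"x":0.0038,"y":-0.036},{"x":0.0038,"y":-0.036},{"x":0.0038,"y":-0.036},{"x":0.0038,"y":-0.036},{"x":0.0038,"y":-0.036},{"x":0.0038,"y":-0.036}]}}

```text
invalid input
```

```bash
python3 d.py .4285 .2834 .12 -.165
```

```text
t 1.37 pos [ 0.2476 -0.4913  0.2059] rot [ 3.1409e+00 -5.0000e-04 -1.2480e-01] F [0.77 0.29 0.81] w 0.0706 q [-1.21  0.09  1.37  0.    1.68 -1.08]
shift mm [  83.1 -791.2   85.4]
rotvec deg [ 0.04 -0.03  2.31]
```

All six fields (or the claw) are needed, it seems.

>>> {"api": "jog_arm", "payload": {"series": [{"x":0.0038,"y":-0.036,"z":0,"rx":0,"ry":0,"rz":2.3},{"x":0.0038,"y":-0.036,"z":0,"rx":0,"ry":0,"rz":0},{"x":0.0038,"y":-0.036,"z":0,"rx":0,"ry":0,"rz":0},{"x":0.0038,"y":-0.036,"z":0,"rx":0,"ry":0,"rz":0},{"x":0.0038,"y":-0.036,"z":0,"rx":0,"ry":0,"rz":0},{"x":0.0038,"y":-0.036,"z":0,"rx":0,"ry":0,"rz":0},{"x":0.0038,"y":-0.036,"z":0,"rx":0,"ry":0,"rz":0},{"x":0.0038,"y":-0.036,"z":0,"rx":0,"ry":0,"rz":0},{"x":0.0038,"y":-0.036,"z":0,"rx":0,"ry":0,"rz":0},{"x":0.0038,"y":-0.036,"z":0,"rx":0,"ry":0,"rz":0}]}}

```text
time: 2.2
tool_pos: [0.3432, -0.1342, 0.2034]
ee_rot: [3.141, -0.002, -0.176]
wrist_force: [0.7, -0.6, -0.2]
width: 0.0705
```

```bash
python3 d.py .4285 .2834 .12 -.165
```

```text
t 2.2 pos [ 0.3432 -0.1342  0.2034] rot [ 3.1408e+00 -2.4000e-03 -1.7610e-01] F [ 0.72 -0.64 -0.16] w 0.0705 q [-0.53 -0.33  1.75  0.    1.72 -0.35]
shift mm [  10.7 -426.1   83.1]
rotvec deg [ 0.05 -0.14 -0.64]
```

>>> {"api": "jog_arm", "payload": {"series": [{"x":0.001,"y":-0.036,"z":0,"rx":0,"ry":0,"rz":-0.6},{"x":0.001,"y":-0.036,"z":0,"rx":0,"ry":0,"rz":0},{"x":0.001,"y":-0.036,"z":0,"rx":0,"ry":0,"rz":0},{"x":0.001,"y":-0.036,"z":0,"rx":0,"ry":0,"rz":0},{"x":0.001,"y":-0.036,"z":0.008,"rx":0,"ry":0,"rz":0},{"x":0.001,"y":-0.036,"z":0.008,"rx":0,"ry":0,"rz":0},{"x":0.001,"y":-0.036,"z":0.008,"rx":0,"ry":0,"rz":0},{"x":0.001,"y":-0.036,"z":0.008,"rx":0,"ry":0,"rz":0},{"x":0.001,"y":-0.036,"z":0.008,"rx":0,"ry":0,"rz":0},{"x":0.001,"y":-0.036,"z":0.008,"rx":0,"ry":0,"rz":0},{"x":0.001,"y":-0.036,"z":0.008,"rx":0,"ry":0,"rz":0},{"x":0,"y":0,"z":0,"rx":0,"ry":0,"rz":0}]}}

```text
time: 3.2
tool_pos: [0.4211, 0.2808, 0.1495]
ee_rot: [-3.139, -0.019, -0.158]
wrist_force: [-0.7, 0.2, -1.2]
width: 0.0704
```

```bash
python3 d.py .4285 .2834 .06 -.165
```

```text
t 3.2 pos [0.4211 0.2808 0.1495] rot [-3.1386 -0.0193 -0.158 ] F [-0.66  0.19 -1.21] w 0.0704 q [ 0.48 -0.01  1.58 -0.01  1.55  0.64]
shift mm [ 5.1 -3.5 89.7]
rotvec deg [-0.18 -1.11  0.4 ]
```

>>> {"api": "jog_arm", "payload": {"series": [{"x":0,"y":0,"z":0,"rx":0,"ry":0,"rz":0},{"x":0.001,"y":0,"z":0.02,"rx":0,"ry":-1.0,"rz":0},{"x":0.001,"y":0,"z":0.02,"rx":0,"ry":0,"rz":0},{"x":0.001,"y":0,"z":0.02,"rx":0,"ry":0,"rz":0},{"x":0.001,"y":0,"z":0.02,"rx":0,"ry":0,"rz":0},{"x":0,"y":0,"z":0,"rx":0,"ry":0,"rz":0},{"x":0,"y":0,"z":0,"rx":0,"ry":0,"rz":0}]}}

```text
time: 3.78
tool_pos: [0.4273, 0.278, 0.0706]
ee_rot: [-3.137, -0.006, -0.158]
wrist_force: [-0.4, 0.3, -0.2]
width: 0.0704
```

```bash
python3 d.py .4285 .2834 .01 -.165
```

```text
t 3.78 pos [0.4273 0.278  0.0706] rot [-3.1373 -0.0063 -0.1578] F [-0.4   0.32 -0.2 ] w 0.0704 q [ 0.47  0.06  1.67 -0.    1.4   0.62]
shift mm [-0.  -5.3 60.6]
rotvec deg [-0.25 -0.36  0.41]
```

>>> {"api": "jog_arm", "payload": {"series": [{"x":0,"y":-0.0053,"z":0.01,"rx":-0.25,"ry":-0.36,"rz":0.4},{"x":0,"y":0,"z":0.01,"rx":0,"ry":0,"rz":0},{"x":0,"y":0,"z":0,"rx":0,"ry":0,"rz":0}]}}

```text
time: 4.03
tool_pos: [0.4305, 0.2831, 0.0531]
ee_rot: [-3.138, -0.005, -0.168]
wrist_force: [-0.6, -0.4, -0.3]
width: 0.0709
```

```bash
python3 d.py .4285 .2834 .01 -.165; cat > pic.py <<'E'
import sys,cv2,pickle
from bench import cams
# name cam x0 y0 x1 y1
n,c=sys.argv[1:3]; b=[int(v) for v in sys.argv[3:7]] or [0,0,512,384]
s=cams.snapshot(c); pickle.dump(s,open(f"pics/{n}.pkl","wb"))
i=s["img"][b[1]:b[3],b[0]:b[2],::-1]; f=min(800/i.shape[1],600/i.shape[0]); print("scale",f)
cv2.imwrite(f"pics/{n}.png",cv2.resize(i,None,fx=f,fy=f,interpolation=cv2.INTER_CUBIC))
E
python3 pic.py g1 side 160 130 380 300
```

```text
t 4.03 pos [0.4305 0.2831 0.0531] rot [-3.1383 -0.0047 -0.1681] F [-0.58 -0.45 -0.28] w 0.0709 q [ 0.47  0.09  1.68 -0.    1.37  0.64]
shift mm [-2.2  0.2 43.1]
rotvec deg [-0.19 -0.27 -0.18]
scale 3.5294117647058822
```

View pics/g1.png

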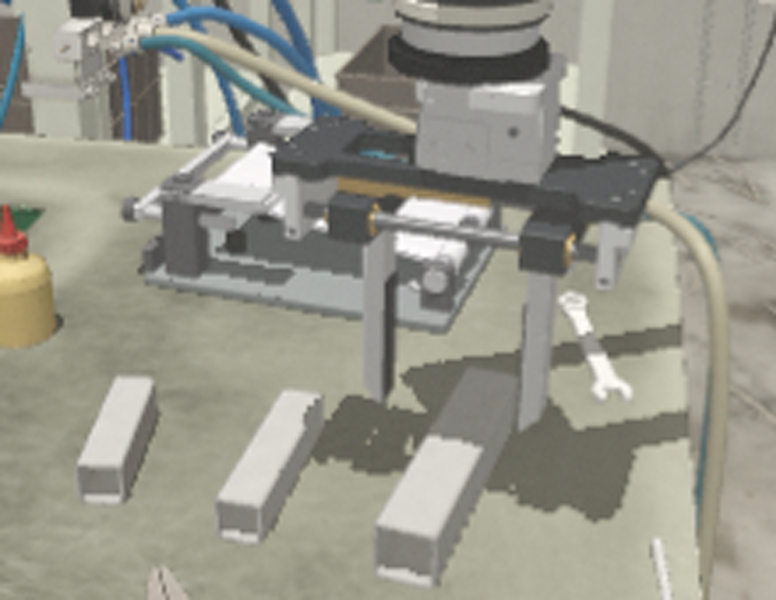

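>>> {"api": "jog_arm", "payload": {"series": [{"x":-0.002,"y":0,"z":0.015,"rx":-0.19,"ry":-0.27,"rz":-0.18},{"x":0,"y":0,"z":0.014,"rx":0,"ry":0,"rz":0},{"x":0,"y":0,"z":0.009,"rx":0,"ry":0,"rz":0},{"x":0,"y":0,"z":0,"rx":0,"ry":0,"rz":0},{"x":0,"y":0,"z":0,"rx":0,"ry":0,"rz":0}]}}

```text
time: 4.5
tool_pos: [0.4324, 0.2858, 0.0192]
ee_rot: [-3.136, -0.008, -0.164]
wrist_force: [0.5, -0.2, -0.5]
width: 0.0707
```

```bash
python3 d.py .4285 .2834 .01 -.165
```

```text
t 4.5 pos [0.4324 0.2858 0.0192] rot [-3.1355 -0.0081 -0.1641] F [ 0.49 -0.18 -0.51] w 0.0707 q [0.47 0.12 1.71 0.   1.3  0.64]
shift mm [-3.5  3.1  9.1]
rotvec deg [-0.35 -0.46  0.05]
```

>>> {"api": "jog_arm", "payload": {"series": [{"x":-0.0035,"y":0.003,"z":0.009,"rx":-0.35,"ry":-0.46,"rz":0},{"x":0,"y":0,"z":0,"rx":0,"ry":0,"rz":0}]}}

```text
time: 4.67
tool_pos: [0.429, 0.2838, 0.0109]
ee_rot: [-3.141, -0.001, -0.164]
wrist_force: [0.2, -0.3, -0.3]
width: 0.0707
```

```bash
python3 d.py .4285 .2834 .01 -.165
```

```text
t 4.67 pos [0.429  0.2838 0.0109] rot [-3.1409e+00 -1.2000e-03 -1.6390e-01] F [ 0.2  -0.34 -0.26] w 0.0707 q [ 0.47  0.13  1.72 -0.    1.29  0.64]
shift mm [-0.4  0.5  0.9]
rotvec deg [-0.04 -0.07  0.07]
```

Close.

>>> {"api": "jog_arm", "payload": {"series": [{"x":0,"y":0,"z":0.001,"rx":0,"ry":0,"rz":0},{"x":0,"y":0,"z":0,"rx":0,"ry":0,"rz":0},{"x":0,"y":0,"z":0,"rx":0,"ry":0,"rz":0},{"x":0,"y":0,"z":0,"rx":0,"ry":0,"rz":0},{"x":0,"y":0,"z":0,"rx":0,"ry":0,"rz":0},{"x":0,"y":0,"z":0,"rx":0,"ry":0,"rz":0}], "claw": 0}}

```text
time: 5.17
tool_pos: [0.4302, 0.2844, 0.0115]
ee_rot: [-3.139, -0.004, -0.164]
wrist_force: [1.1, 0.8, -0.0]
width: 0.0339
```

```bash
python3 d.py .4285 .2834 .01 -.165
```

```text
t 5.17 pos [0.4302 0.2844 0.0115] rot [-3.1389 -0.0038 -0.1639] F [ 1.12  0.76 -0.05] w 0.0339 q [ 0.47  0.13  1.72 -0.    1.28  0.64]
shift mm [-1.5  1.2  1.5]
rotvec deg [-0.15 -0.22  0.06]
```

>>> {"api": "jog_arm", "payload": {"series": [{"x":0,"y":0,"z":0,"rx":0,"ry":0,"rz":0},{"x":0,"y":0,"z":0,"rx":0,"ry":0,"rz":0},{"x":0,"y":0,"z":-0.01,"rx":0,"ry":0,"rz":0},{"x":0,"y":0,"z":-0.02,"rx":0,"ry":0,"rz":0},{"x":0,"y":0,"z":-0.02,"rx":0,"ry":0,"rz":0},{"x":0,"y":0,"z":-0.02,"rx":0,"ry":0,"rz":0},{"x":0,"y":0,"z":-0.02,"rx":0,"ry":0,"rz":0},{"x":0,"y":0,"z":-0.02,"rx":0,"ry":0,"rz":0},{"x":0,"y":0,"z":-0.01,"rx":0,"ry":0,"rz":0},{"x":0,"y":0,"z":0,"rx":0,"ry":0,"rz":0}], "claw": 0}}

```text
time: 6.0
tool_pos: [0.427, 0.2827, 0.1371]
ee_rot: [3.14, 0.002, -0.164]
wrist_force: [0.4, 0.3, -1.8]
width: 0.0315
```

```bash
python3 d.py .49 .0167 .15 -.145; python3 pic.py g2 side 100 80 400 305;  python3 pic.py g2t top 100 80 400 305
```

```text
t 6.0 pos [0.427  0.2827 0.1371] rot [ 3.1396e+00  2.4000e-03 -1.6390e-01] F [ 0.35  0.35 -1.82] w 0.0315 q [ 0.47  0.03  1.57 -0.    1.55  0.64]
shift mm [105.6 252.2 -12.7]
rotvec deg [ 0.11  0.14 -1.08]
scale 2.6666666666666665
scale 2.6666666666666665
```

View pics/g2.png

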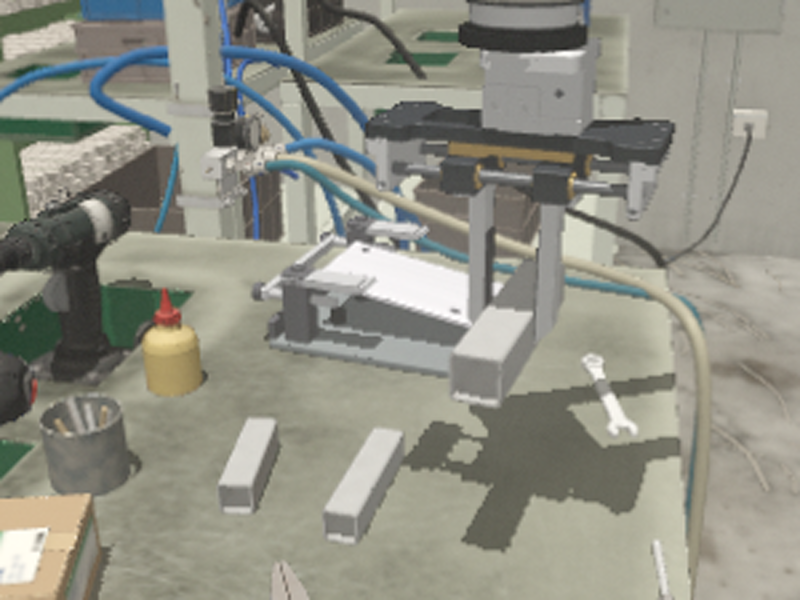

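View pics/g2t.png

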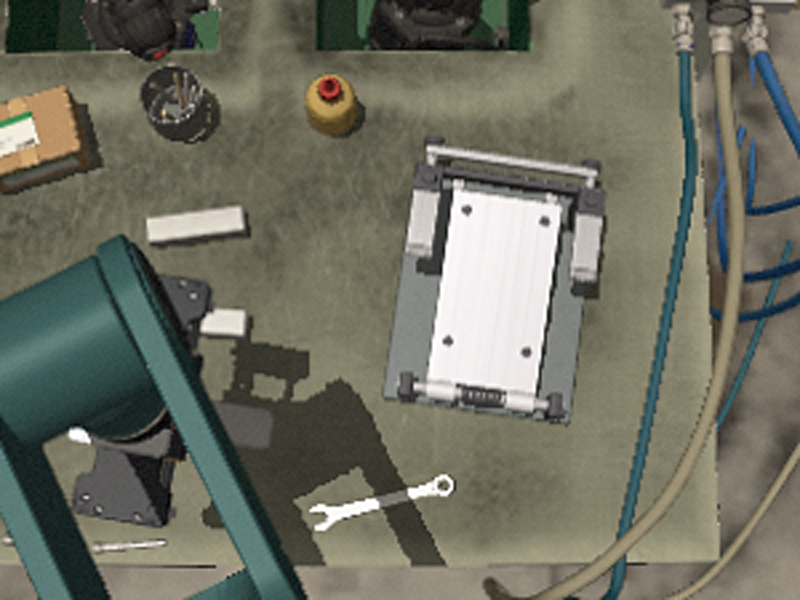

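```bash
python3 d.py .5324 .0106 .12 -.145
```

```text
t 6.1 pos [0.4259 0.2822 0.1345] rot [ 3.1373  0.0055 -0.1639] F [ 0.93 -0.2  -2.46] w 0.0317 q [ 0.47  0.03  1.57 -0.    1.55  0.64]
shift mm [149.4 250.5  14.8]
rotvec deg [ 0.24  0.32 -1.08]
```

>>> {"api": "jog_arm", "payload": {"series": [{"x":0.008,"y":0.014,"z":0,"rx":0.24,"ry":0.32,"rz":-1.08},{"x":0.0145,"y":0.024,"z":0,"rx":0,"ry":0,"rz":0},{"x":0.0145,"y":0.024,"z":0,"rx":0,"ry":0,"rz":0},{"x":0.0145,"y":0.024,"z":0,"rx":0,"ry":0,"rz":0},{"x":0.0145,"y":0.024,"z":0,"rx":0,"ry":0,"rz":0},{"x":0.0145,"y":0.024,"z":0,"rx":0,"ry":0,"rz":0},{"x":0.0145,"y":0.024,"z":0,"rx":0,"ry":0,"rz":0},{"x":0.0145,"y":0.024,"z":0,"rx":0,"ry":0,"rz":0},{"x":0.0145,"y":0.024,"z":0,"rx":0,"ry":0,"rz":0},{"x":0.0145,"y":0.024,"z":0,"rx":0,"ry":0,"rz":0},{"x":0.008,"y":0.014,"z":0,"rx":0,"ry":0,"rz":0},{"x":0,"y":0,"z":0,"rx":0,"ry":0,"rz":0}]}}

```text
time: 7.1
tool_pos: [0.5266, 0.0075, 0.108]
ee_rot: [3.132, 0.041, -0.138]
wrist_force: [-0.1, 0.3, -1.2]
width: 0.0315
```

```bash
python3 d.py .5324 .0106 .10 -.145
```

```text
t 7.1 pos [0.5266 0.0075 0.108 ] rot [ 3.1316  0.0409 -0.1382] F [-0.12  0.29 -1.16] w 0.0315 q [-0.09  0.11  1.54 -0.01  1.53  0.05]
shift mm [ 5.7 -3.9  7.7]
rotvec deg [0.58 2.34 0.4 ]
```

>>> {"api": "jog_arm", "payload": {"series": [{"x":0.0057,"y":-0.0039,"z":0.003,"rx":0.58,"ry":2.34,"rz":0.4},{"x":0,"y":0,"z":0,"rx":0,"ry":0,"rz":0}]}}

```text
time: 7.27
tool_pos: [0.5308, 0.01, 0.1004]
ee_rot: [-3.141, 0.007, -0.148]
wrist_force: [0.1, -0.7, -1.4]
width: 0.0317
```

```bash
python3 d.py .5324 .0106 .10 -.145;python3 pic.py g3 side 100 80 400 305
```

```text
t 7.27 pos [0.5308 0.01   0.1004] rot [-3.1409  0.0068 -0.1484] F [ 0.08 -0.7  -1.39] w 0.0317 q [-0.09  0.09  1.57  0.    1.48  0.06]
shift mm [ 1.5 -0.8  0.4]
rotvec deg [-0.04  0.39 -0.2 ]
scale 2.6666666666666665
```

View pics/g3.png

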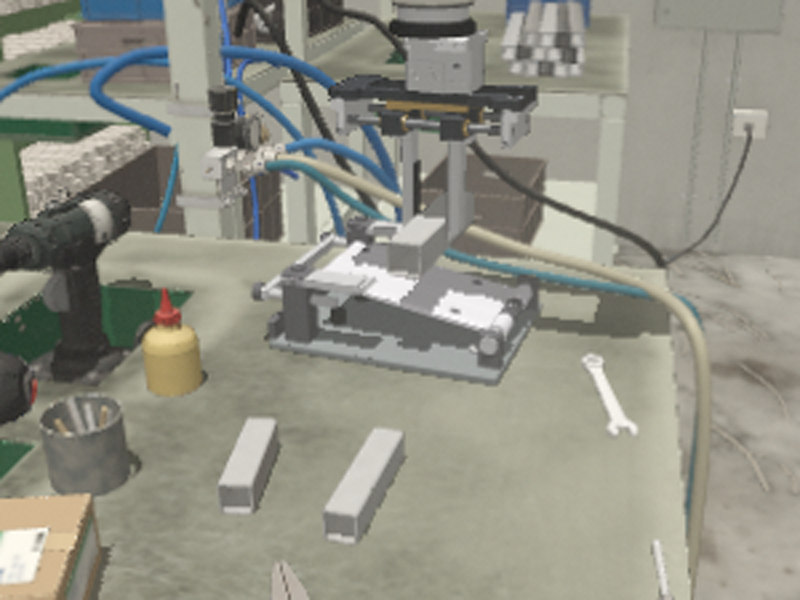

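>>> {"api": "jog_arm", "payload": {"series": [{"x":0.0015,"y":-0.001,"z":0.01,"rx":0,"ry":0.4,"rz":-0.2},{"x":0.0005,"y":0,"z":0.01,"rx":0,"ry":0.1,"rz":0},{"x":0.0005,"y":0,"z":0.008,"rx":0,"ry":0.1,"rz":0},{"x":0,"y":0,"z":0,"rx":0,"ry":0,"rz":0}]}}

```text
time: 7.65
tool_pos: [0.5306, 0.0134, 0.0693]
ee_rot: [-3.141, 0.003, -0.14]
wrist_force: [-0.6, 0.8, -1.7]
width: 0.0314
```

```bash
python3 d.py .5324 .0106 .06 -.145
```

```text
t 7.65 pos [0.5306 0.0134 0.0693] rot [-3.1415  0.0035 -0.1402] F [-0.55  0.84 -1.74] w 0.0314 q [-0.08  0.11  1.62  0.    1.41  0.06]
shift mm [2.3 2.6 9.3]
rotvec deg [-0.01  0.2   0.27]
```

>>> {"api": "jog_arm", "payload": {"series": [{"x":0.002,"y":0.0025,"z":0.005,"rx":0,"ry":0.2,"rz":0.25},{"x":0,"y":0,"z":0.003,"rx":0,"ry":0,"rz":0},{"x":0,"y":0,"z":0.002,"rx":0,"ry":0,"rz":0}]}}

```text
time: 7.9
tool_pos: [0.5328, 0.0108, 0.061]
ee_rot: [3.141, -0.001, -0.143]
wrist_force: [-3.2, 0.4, 7.0]
width: 0.0317
```

```bash
python3 d.py .5324 .0106 .05 -.145
```

```text
t 7.9 pos [0.5328 0.0108 0.061 ] rot [ 3.1406e+00 -1.4000e-03 -1.4340e-01] F [-3.19  0.44  7.03] w 0.0317 q [-0.09  0.12  1.62 -0.    1.39  0.06]
shift mm [-0.4  0.2 11. ]
rotvec deg [ 0.06 -0.08  0.09]
```

>>> {"api": "jog_arm", "payload": {"series": [{"x":0,"y":0,"z":0.0015,"rx":0,"ry":0,"rz":0},{"x":0,"y":0,"z":0.0015,"rx":0,"ry":0,"rz":0},{"x":0,"y":0,"z":0.0015,"rx":0,"ry":0,"rz":0}]}}

```text
time: 8.15
tool_pos: [0.5328, 0.0108, 0.0606]
ee_rot: [3.141, -0.002, -0.143]
wrist_force: [-3.7, 0.2, 5.7]
width: 0.0317
```

```bash
python3 d.py .5324 .0106 .047 -.145
```

```text
t 8.15 pos [0.5328 0.0108 0.0606] rot [ 3.1407e+00 -1.9000e-03 -1.4350e-01] F [-3.73  0.17  5.7 ] w 0.0317 q [-0.09  0.12  1.62 -0.    1.39  0.06]
shift mm [-0.4  0.2 13.6]
rotvec deg [ 0.05 -0.11  0.09]
```

>>> {"api": "jog_arm", "payload": {"series": [{"x":0,"y":0,"z":0.0025,"rx":0,"ry":0,"rz":0},{"x":0,"y":0,"z":0.003,"rx":0,"ry":0,"rz":0},{"x":0,"y":0,"z":0.003,"rx":0,"ry":0,"rz":0}]}}

```text
time: 8.4
tool_pos: [0.5332, 0.0107, 0.0576]
ee_rot: [3.141, -0.004, -0.144]
wrist_force: [-4.9, 0.8, 8.0]
width: 0.0315
```

```bash
python3 d.py .5324 .0106 .047 -.145
```

```text
t 8.4 pos [0.5332 0.0107 0.0576] rot [ 3.1409 -0.0038 -0.1435] F [-4.9   0.81  7.98] w 0.0315 q [-0.09  0.12  1.63 -0.    1.38  0.06]
shift mm [-0.8  0.3 10.6]
rotvec deg [ 0.04 -0.22  0.09]
```

>>> {"api": "jog_arm", "payload": {"series": [{"x":0,"y":0,"z":0.003,"rx":0,"ry":-0.1,"rz":0},{"x":0,"y":0,"z":0.003,"rx":0,"ry":-0.1,"rz":0},{"x":0,"y":0,"z":0.003,"rx":0,"ry":0,"rz":0},{"x":0,"y":0,"z":0.003,"rx":0,"ry":0,"rz":0},{"x":0,"y":0,"z":0.003,"rx":0,"ry":0,"rz":0}]}}

```text
time: 8.82
tool_pos: [0.5338, 0.0106, 0.0525]
ee_rot: [3.141, -0.003, -0.144]
wrist_force: [-4.3, 0.6, 7.6]
width: 0.0317
```

```bash
python3 d.py .5324 .0106 .047 -.145
```

```text
t 8.82 pos [0.5338 0.0106 0.0525] rot [ 3.141  -0.0034 -0.1436] F [-4.34  0.62  7.56] w 0.0317 q [-0.09  0.13  1.63 -0.    1.37  0.06]
shift mm [-1.4  0.2  5.5]
rotvec deg [ 0.03 -0.2   0.08]
```

>>> {"api": "jog_arm", "payload": {"series": [{"x":-0.0005,"y":0,"z":0.003,"rx":0,"ry":-0.1,"rz":0},{"x":-0.0005,"y":0,"z":0.003,"rx":0,"ry":-0.1,"rz":0},{"x":0,"y":0,"z":0.003,"rx":0,"ry":0,"rz":0},{"x":0,"y":0,"z":0.003,"rx":0,"ry":0,"rz":0}]}}

```text
time: 9.15
tool_pos: [0.534, 0.0106, 0.0492]
ee_rot: [3.141, -0.004, -0.144]
wrist_force: [-5.2, 0.5, 8.3]
width: 0.032
```

```bash
python3 d.py .5324 .0106 .047 -.145;python3 pic.py g4 side 180 130 320 235
```

```text
t 9.15 pos [0.534  0.0106 0.0492] rot [ 3.1412 -0.0042 -0.1436] F [-5.17  0.53  8.29] w 0.032 q [-0.09  0.13  1.64 -0.    1.37  0.06]
shift mm [-1.6  0.3  2.2]
rotvec deg [ 0.02 -0.24  0.08]
scale 5.714285714285714
```

View pics/g4.png

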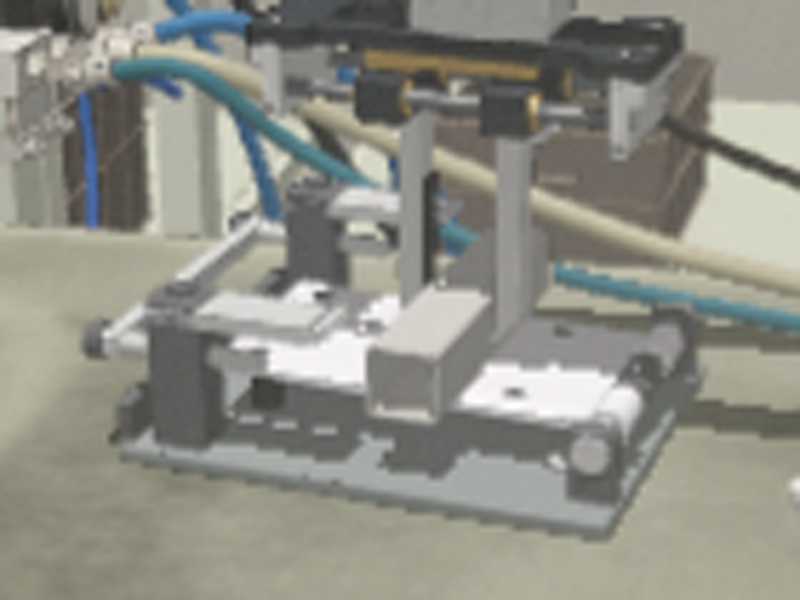

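>>> {"api": "jog_arm", "payload": {"series": [{"x":-0.0005,"y":0,"z":0.003,"rx":0,"ry":-0.1,"rz":0},{"x":-0.0005,"y":0,"z":0.003,"rx":0,"ry":-0.1,"rz":0},{"x":-0.0005,"y":0,"z":0.003,"rx":0,"ry":0,"rz":0},{"x":0,"y":0,"z":0.003,"rx":0,"ry":0,"rz":0}]}}

```text
time: 9.53
tool_pos: [0.5341, 0.0106, 0.0471]
ee_rot: [3.141, -0.006, -0.144]
wrist_force: [-6.5, 0.9, 12.3]
width: 0.0316
```

```bash
python3 d.py .5324 .0106 .047 -.145
```

```text
t 9.53 pos [0.5341 0.0106 0.0471] rot [ 3.1413 -0.0058 -0.1437] F [-6.49  0.86 12.31] w 0.0316 q [-0.09  0.13  1.64 -0.    1.36  0.06]
shift mm [-1.7  0.2  0.1]
rotvec deg [ 0.02 -0.33  0.08]
```

>>> {"api": "jog_arm", "payload": {"series": [{"x":-0.0005,"y":0,"z":0.0035,"rx":0,"ry":-0.15,"rz":0},{"x":-0.0005,"y":0,"z":0.0035,"rx":0,"ry":-0.15,"rz":0},{"x":-0.0005,"y":0,"z":0.0035,"rx":0,"ry":-0.1,"rz":0},{"x":0,"y":0,"z":0.0035,"rx":0,"ry":0,"rz":0}]}}

```text
time: 9.87
tool_pos: [0.5342, 0.0106, 0.046]
ee_rot: [3.141, -0.004, -0.144]
wrist_force: [-7.0, 0.5, 12.6]
width: 0.0317
```

```bash
python3 d.py .5324 .0106 .044 -.145;python3 pic.py g5 side 180 130 320 235
```

```text
t 9.87 pos [0.5342 0.0106 0.046 ] rot [ 3.1414 -0.0037 -0.1436] F [-7.03  0.48 12.6 ] w 0.0317 q [-0.09  0.14  1.64 -0.    1.36  0.06]
shift mm [-1.8  0.2  2. ]
rotvec deg [ 0.01 -0.21  0.08]
scale 5.714285714285714
```

View pics/g5.png

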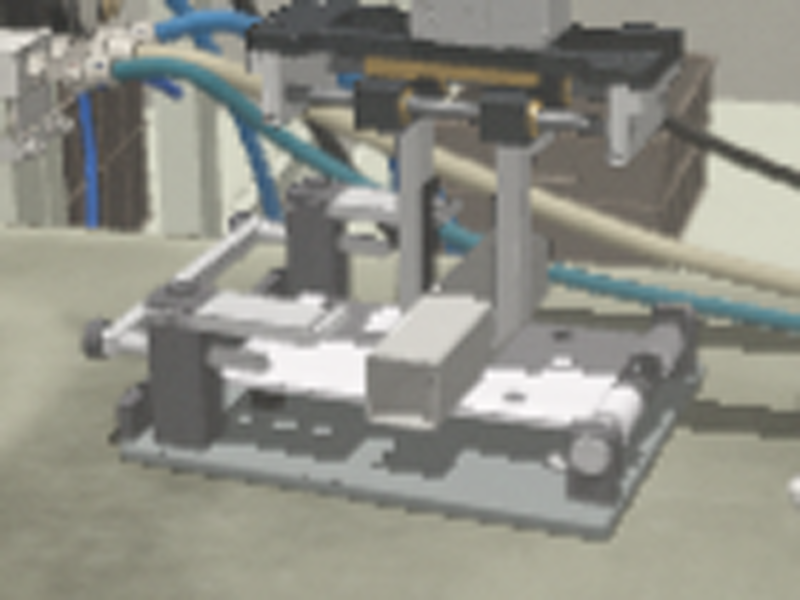

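```bash
cat > ov.py <<'E'
from h import *
import sys
n=sys.argv[1];b=[180,130];f=5.714285
s=pickle.load(open(f"pics/{n}.pkl","rb"));im=cv2.imread(f"pics/{n}.png")
F=[.574,.0045,-.145]
def ln(a,c,col):
    p=proj(s,tr(F,np.array([a,c]))); q=((p-b+.5)*f-.5).astype(int); cv2.line(im,q[0].tolist(),q[1].tolist(),col,1); print(a,c,q.tolist())
# plate level top edge, base, lip lower fronts, tube
ln([-.12,.05,.036],[.062,.05,.036],(0,0,255)); ln([.062,.05,.036],[.062,-.05,.036],(0,0,255))
ln([-.136,.088,.01],[.088,.088,.01],(0,255,0)); ln([-.136,.088,.01],[-.136,-.088,.01],(0,255,0))
x=float(sys.argv[2]);zb=float(sys.argv[3])
for sx in(-.016,.016): ln([x+sx,.08,zb+.032],[x+sx,-.08,zb+.032],(255,0,0)); ln([x+sx,.08,zb],[x+sx,.08,zb+.032],(255,0,0))
for xs in(.018,.046): ln([xs,.074,.047],[xs,.074,.057],(0,255,255))
ln([-.01,.086,.079],[-.01,.062,.079],(255,0,255)); ln([-.01,-.086,.079],[-.01,-.062,.079],(255,0,255))
cv2.imwrite(f"pics/{n}o.png",im)
E
python3 ov.py g5 -0.0405 0.035 >/dev/null
```

```text
(no output)
```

View pics/g5o.png

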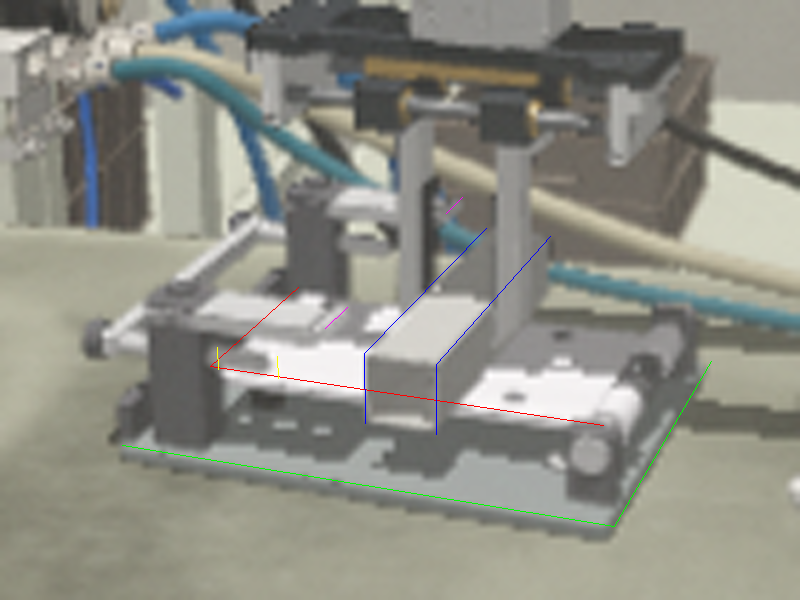

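>>> {"api": "jog_arm", "payload": {"series": [{"x":-0.0005,"y":0,"z":0.004,"rx":0,"ry":-0.1,"rz":0},{"x":-0.0005,"y":0,"z":0.004,"rx":0,"ry":-0.1,"rz":0},{"x":-0.0005,"y":0,"z":0.004,"rx":0,"ry":-0.1,"rz":0},{"x":0,"y":0,"z":0.004,"rx":0,"ry":0,"rz":0}]}}

```text
time: 10.25
tool_pos: [0.5342, 0.0106, 0.0441]
ee_rot: [3.141, -0.004, -0.144]
wrist_force: [-7.0, -0.0, 14.4]
width: 0.0318
```

```bash
python3 d.py .5324 .0106 .044 -.145
```

```text
t 10.25 pos [0.5342 0.0106 0.0441] rot [ 3.1414 -0.0035 -0.1436] F [-7.030e+00 -1.000e-02  1.438e+01] w 0.0318 q [-0.09  0.14  1.64 -0.    1.36  0.06]
shift mm [-1.8  0.2  0.1]
rotvec deg [ 0.01 -0.2   0.08]
```

>>> {"api": "jog_arm", "payload": {"series": [{"x":0.002,"y":0,"z":0.003,"rx":0,"ry":0,"rz":0},{"x":0.003,"y":0,"z":0.003,"rx":0,"ry":0,"rz":0},{"x":0.003,"y":0,"z":0.003,"rx":0,"ry":0,"rz":0}]}}

```text
time: 10.5
tool_pos: [0.5411, 0.01, 0.044]
ee_rot: [-3.141, -0.002, -0.143]
wrist_force: [-6.8, 1.4, 12.3]
width: 0.0318
```

```bash
cat >> d.py <<'E'
o=robot.get_obs();p=o["tool_pos"];c,s=np.cos(-.145),np.sin(-.145);dx,dy=p[0]-.574,p[1]-.0045
w=o["wrist_force"];print("fixture xy mm",round(1000*(c*dx+s*dy),1),round(1000*(-s*dx+c*dy),1),"Ffix",round(c*w[0]+s*w[1],1),round(-s*w[0]+c*w[1],1))
E
python3 d.py .5324 .0106 .044 -.145
```

```text
t 10.5 pos [0.5411 0.01   0.044 ] rot [-3.1412e+00 -2.1000e-03 -1.4310e-01] F [-6.81  1.39 12.3 ] w 0.0318 q [-0.09  0.15  1.62  0.    1.36  0.06]
shift mm [-8.6  0.6 -0. ]
rotvec deg [-0.02 -0.12  0.11]
fixture xy mm -33.4 0.7 Ffix -6.9 0.4
```

>>> {"api": "jog_arm", "payload": {"series": [{"x":0.003,"y":0,"z":0.003,"rx":0,"ry":0,"rz":0},{"x":0.003,"y":0,"z":0.003,"rx":0,"ry":0,"rz":0},{"x":0.003,"y":0,"z":0.003,"rx":0,"ry":0,"rz":0},{"x":0.003,"y":0,"z":0.003,"rx":0,"ry":0,"rz":0}]}}

```text
time: 10.83
tool_pos: [0.5515, 0.0091, 0.0432]
ee_rot: [-3.141, 0.001, -0.143]
wrist_force: [-6.2, 1.5, 12.0]
width: 0.0318
```

```bash
python3 d.py .5324 .0106 .044 -.145
```

```text
t 10.83 pos [0.5515 0.0091 0.0432] rot [-3.1405e+00  1.3000e-03 -1.4260e-01] F [-6.22  1.47 12.04] w 0.0318 q [-0.09  0.18  1.6   0.    1.37  0.06]
shift mm [-19.1   1.2  -0.8]
rotvec deg [-0.06  0.08  0.14]
fixture xy mm -22.9 1.3 Ffix -6.4 0.6
```

```bash
python3 pic.py g6 side 180 130 320 235; python3 ov.py g6 -0.0229 0.032 >/dev/null
```

```text
scale 5.714285714285714
```

View pics/g6o.png

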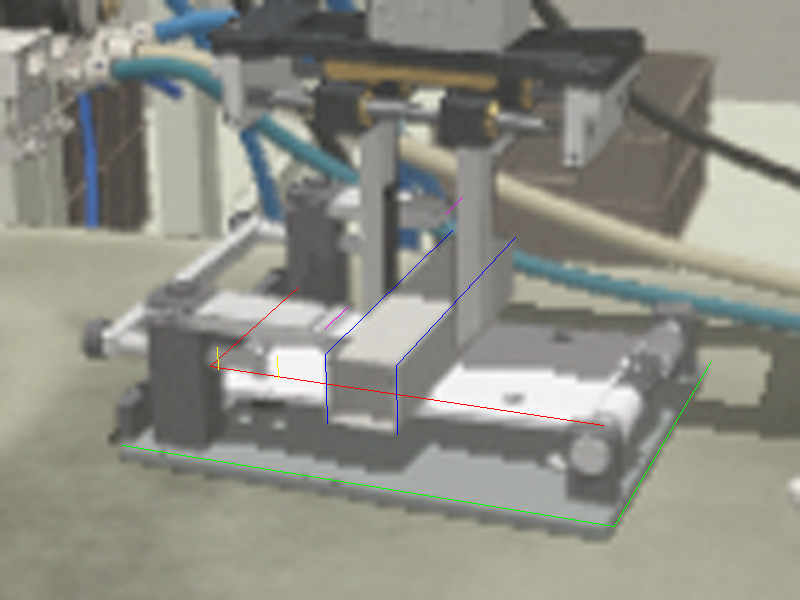

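>>> {"api": "jog_arm", "payload": {"series": [{"x":0.003,"y":0,"z":0.0027,"rx":0,"ry":0,"rz":0},{"x":0.003,"y":0,"z":0.0027,"rx":0,"ry":0,"rz":0},{"x":0.003,"y":0,"z":0.0027,"rx":0,"ry":0,"rz":0}]}}

```text
time: 11.13
tool_pos: [0.5599, 0.0082, 0.0428]
ee_rot: [-3.14, 0.003, -0.142]
wrist_force: [-6.6, 0.4, 10.1]
width: 0.032
```

```bash
python3 d.py .5324 .0106 .044 -.145
```

```text
t 11.13 pos [0.5599 0.0082 0.0428] rot [-3.140e+00  2.600e-03 -1.424e-01] F [-6.64  0.41 10.15] w 0.032 q [-0.09  0.2   1.57  0.    1.37  0.05]
shift mm [-27.6   1.5  -1.2]
rotvec deg [-0.09  0.15  0.15]
fixture xy mm -14.4 1.6 Ffix -6.6 -0.6
```

>>> {"api": "jog_arm", "payload": {"series": [{"x":0.003,"y":0.0005,"z":0.0025,"rx":0,"ry":0,"rz":0.1},{"x":0.003,"y":0.0005,"z":0.0025,"rx":0,"ry":0,"rz":0},{"x":0.003,"y":0,"z":0.0025,"rx":0,"ry":0,"rz":0}]}}

```text
time: 11.38
tool_pos: [0.568, 0.0069, 0.0423]
ee_rot: [-3.139, 0.005, -0.144]
wrist_force: [-6.0, -0.2, 9.4]
width: 0.0317
```

```bash
python3 d.py .5324 .0106 .044 -.145
```

```text
t 11.38 pos [0.568  0.0069 0.0423] rot [-3.1387  0.0045 -0.1438] F [-6.01 -0.24  9.42] w 0.0317 q [-0.09  0.22  1.55  0.    1.38  0.05]
shift mm [-35.7   1.4  -1.5]
rotvec deg [-0.17  0.26  0.07]
fixture xy mm -6.3 1.5 Ffix -5.9 -1.1
```

>>> {"api": "jog_arm", "payload": {"series": [{"x":0.002,"y":0.0003,"z":0.0023,"rx":0,"ry":0.1,"rz":0},{"x":0.002,"y":0.0003,"z":0.0023,"rx":0,"ry":0.1,"rz":0},{"x":0.002,"y":0,"z":0.0023,"rx":0,"ry":0,"rz":0}]}}

```text
time: 11.63
tool_pos: [0.5732, 0.0061, 0.0421]
ee_rot: [-3.138, 0.003, -0.143]
wrist_force: [-4.9, -0.6, 9.2]
width: 0.0318
```

```bash
python3 d.py .5324 .0106 .044 -.145
```

```text
t 11.63 pos [0.5732 0.0061 0.0421] rot [-3.1379e+00  2.6000e-03 -1.4350e-01] F [-4.92 -0.57  9.18] w 0.0318 q [-0.09  0.23  1.54  0.    1.37  0.05]
shift mm [-41.1   1.4  -1.8]
rotvec deg [-0.21  0.15  0.09]
fixture xy mm -1.0 1.5 Ffix -4.8 -1.3
```

>>> {"api": "jog_arm", "payload": {"series": [{"x":0.002,"y":0.0003,"z":0.0023,"rx":-0.1,"ry":0,"rz":0},{"x":0.002,"y":0.0003,"z":0.0023,"rx":-0.1,"ry":0,"rz":0}]}}

```text
time: 11.8
tool_pos: [0.5766, 0.0055, 0.0419]
ee_rot: [-3.141, 0.004, -0.143]
wrist_force: [-5.3, 0.2, 8.2]
width: 0.0316
```

```bash
python3 d.py .5324 .0106 .044 -.145
```

```text
t 11.8 pos [0.5766 0.0055 0.0419] rot [-3.1406  0.0039 -0.1435] F [-5.3   0.23  8.22] w 0.0316 q [-0.09  0.24  1.53  0.    1.38  0.05]
shift mm [-44.4   1.2  -1.9]
rotvec deg [-0.05  0.22  0.09]
fixture xy mm 2.4 1.3 Ffix -5.3 -0.5
```

>>> {"api": "jog_arm", "payload": {"series": [{"x":0.002,"y":0.0003,"z":0.0023,"rx":0,"ry":0,"rz":0},{"x":0.002,"y":0.0003,"z":0.0023,"rx":0,"ry":0,"rz":0}]}}

```text
time: 11.97
tool_pos: [0.5799, 0.005, 0.0417]
ee_rot: [-3.14, 0.005, -0.143]
wrist_force: [-3.8, 0.8, 9.0]
width: 0.0317
```

```bash
python3 d.py .5324 .0106 .044 -.145
```

```text
t 11.97 pos [0.5799 0.005  0.0417] rot [-3.1398  0.0052 -0.1431] F [-3.77  0.82  9.01] w 0.0317 q [-0.09  0.24  1.52  0.    1.38  0.05]
shift mm [-47.8   1.2  -2.1]
rotvec deg [-0.1   0.3   0.11]
fixture xy mm 5.7 1.4 Ffix -3.8 0.3
```

>>> {"api": "jog_arm", "payload": {"series": [{"x":0.002,"y":0.0003,"z":0.0022,"rx":0,"ry":0.1,"rz":0},{"x":0.002,"y":0.0003,"z":0.0022,"rx":0,"ry":0.1,"rz":0}]}}

```text
time: 12.13
tool_pos: [0.5823, 0.0046, 0.0416]
ee_rot: [-3.139, 0.005, -0.143]
wrist_force: [-11.4, 1.2, 12.6]
width: 0.0318
```

```bash
python3 d.py .5324 .0106 .044 -.145
```

```text
t 12.13 pos [0.5823 0.0046 0.0416] rot [-3.139   0.0054 -0.1427] F [-11.37   1.22  12.59] w 0.0318 q [-0.09  0.25  1.52  0.    1.38  0.05]
shift mm [-50.2   1.1  -2.1]
rotvec deg [-0.15  0.31  0.13]
fixture xy mm 8.2 1.3 Ffix -11.4 -0.4
```

>>> {"api": "jog_arm", "payload": {"series": [{"x":0.002,"y":0,"z":0.0022,"rx":0,"ry":0.1,"rz":0},{"x":0.002,"y":0,"z":0.0022,"rx":0,"ry":0.1,"rz":0},{"x":0.002,"y":0,"z":0.0022,"rx":0,"ry":0,"rz":0}]}}

```text
time: 12.38
tool_pos: [0.5822, 0.0046, 0.0418]
ee_rot: [-3.14, 0.015, -0.142]
wrist_force: [-10.1, 0.9, 12.3]
width: 0.0316
```

```bash
python3 d.py .5324 .0106 .044 -.145;python3 pic.py g7 side 180 130 320 235
```

```text
t 12.38 pos [0.5822 0.0046 0.0418] rot [-3.1399  0.0154 -0.142 ] F [-10.08   0.93  12.3 ] w 0.0316 q [-0.09  0.26  1.51  0.    1.39  0.05]
shift mm [-50.2   1.1  -1.5]
rotvec deg [-0.1   0.88  0.17]
fixture xy mm 8.1 1.3 Ffix -10.1 -0.5
scale 5.714285714285714
```

View pics/g7.png

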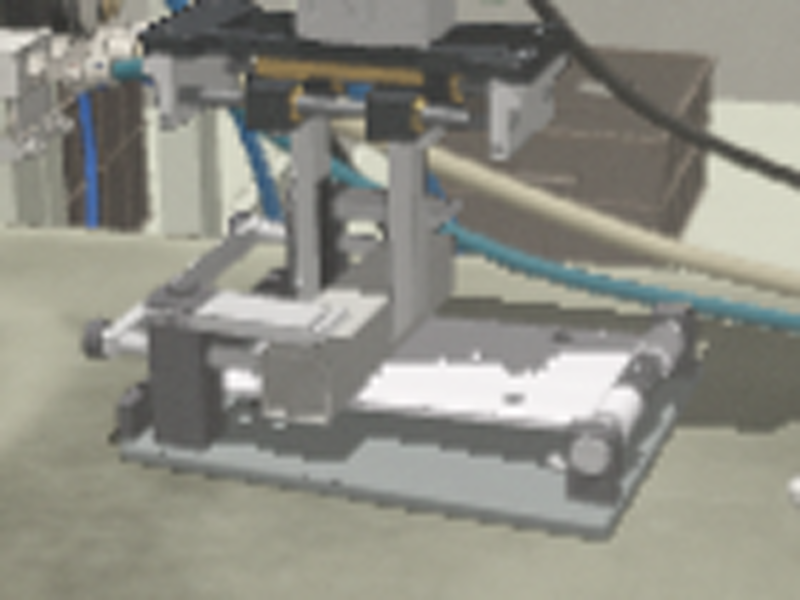

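>>> {"api": "jog_arm", "payload": {"series": [{"x":0.001,"y":0,"z":0.001,"rx":0,"ry":0,"rz":0},{"x":0.0005,"y":0,"z":0,"rx":0,"ry":0,"rz":0},{"x":0,"y":0,"z":0,"rx":0,"ry":0,"rz":0},{"x":0,"y":0,"z":0,"rx":0,"ry":0,"rz":0}]}}

```text
time: 12.77
tool_pos: [0.5821, 0.0046, 0.0432]
ee_rot: [-3.14, 0.019, -0.142]
wrist_force: [-1.9, 0.1, 3.1]
width: 0.0315
```

```bash
python3 d.py .5324 .0106 .044 -.145
```

```text
t 12.77 pos [0.5821 0.0046 0.0432] rot [-3.14    0.0188 -0.1421] F [-1.95  0.06  3.07] w 0.0315 q [-0.09  0.26  1.5   0.    1.4   0.05]
shift mm [-50.    1.1   0.2]
rotvec deg [-0.09  1.08  0.16]
fixture xy mm 8.0 1.3 Ffix -1.9 -0.2
```

>>> {"api": "jog_arm", "payload": {"series": [{"x":0,"y":0,"z":0,"rx":0,"ry":0,"rz":0},{"x":0,"y":0,"z":0,"rx":0,"ry":0,"rz":0},{"x":0,"y":0,"z":0,"rx":0,"ry":0,"rz":0},{"x":0,"y":0,"z":0,"rx":0,"ry":0,"rz":0}], "claw": 0.5}}

```text
time: 13.1
tool_pos: [0.5845, 0.0043, 0.0427]
ee_rot: [-3.14, 0.014, -0.142]
wrist_force: [0.4, 0.1, 0.3]
width: 0.0468
```

```bash
python3 d.py .5821 .0046 .044 -.145; python3 pic.py g8 side 180 130 320 235
```

```text
t 13.1 pos [0.5845 0.0043 0.0427] rot [-3.1397  0.0138 -0.1422] F [0.4  0.07 0.26] w 0.0468 q [-0.09  0.26  1.5   0.    1.39  0.05]
shift mm [-2.4  0.  -1.3]
rotvec deg [-0.11  0.79  0.16]
fixture xy mm 10.4 1.3 Ffix 0.4 0.1
scale 5.714285714285714
```

View pics/g8.png

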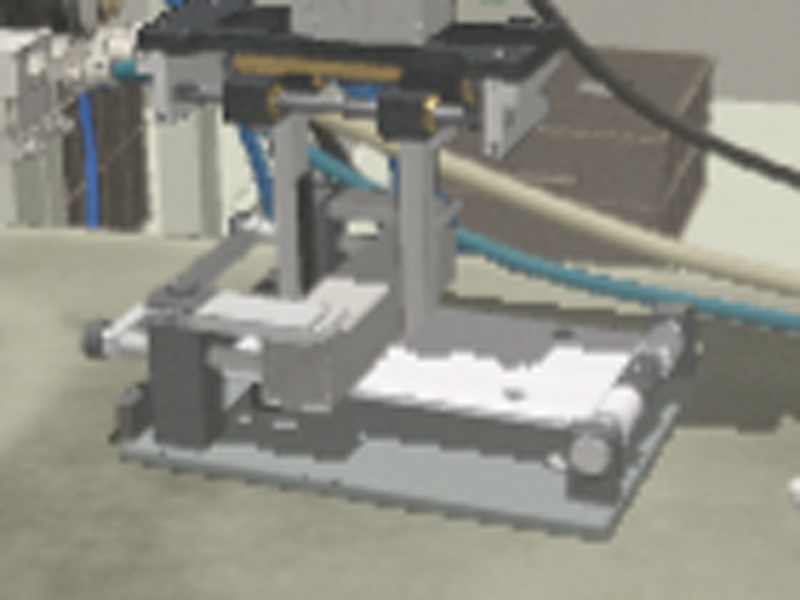

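>>> {"api": "jog_arm", "payload": {"series": [{"x":-0.002,"y":0,"z":-0.002,"rx":0,"ry":0.4,"rz":0},{"x":0,"y":0,"z":-0.005,"rx":0,"ry":0,"rz":0},{"x":0,"y":0,"z":-0.006,"rx":0,"ry":0,"rz":0}]}}

```text
time: 13.4
tool_pos: [0.5815, 0.0046, 0.0544]
ee_rot: [-3.14, 0.009, -0.142]
wrist_force: [0.2, 0.9, 0.5]
width: 0.0471
```

```bash
python3 d.py .5821 .0046 .14 -.145
```

```text
t 13.4 pos [0.5815 0.0046 0.0544] rot [-3.1399  0.0093 -0.1423] F [0.17 0.92 0.49] w 0.0471 q [-0.09  0.24  1.5   0.    1.41  0.05]
shift mm [ -0.2  -0.2 -85.6]
rotvec deg [-0.1   0.53  0.15]
fixture xy mm 7.4 1.2 Ffix 0.0 0.9
```

>>> {"api": "jog_arm", "payload": {"series": [{"x":0.0005,"y":0,"z":-0.01,"rx":0,"ry":0.5,"rz":0},{"x":0.0005,"y":0,"z":-0.01,"rx":0,"ry":0,"rz":0},{"x":0.0005,"y":0,"z":-0.015,"rx":0,"ry":0,"rz":0},{"x":0,"y":0,"z":-0.02,"rx":0,"ry":0,"rz":0},{"x":0,"y":0,"z":-0.03,"rx":0,"ry":0,"rz":0},{"x":0,"y":0,"z":-0.03,"rx":0,"ry":0,"rz":0}]}}

```text
time: 13.9
tool_pos: [0.5798, 0.0045, 0.1727]
ee_rot: [-3.14, 0.008, -0.142]
wrist_force: [1.5, 0.7, -0.8]
width: 0.0473
```

```bash
python3 d.py .4 .0046 .2 -.145
```

```text
t 13.9 pos [0.5798 0.0045 0.1727] rot [-3.1404  0.0084 -0.1423] F [ 1.52  0.72 -0.81] w 0.0473 q [-0.09  0.17  1.35  0.    1.64  0.05]
shift mm [-178.2   25.4  -25.9]
rotvec deg [-0.07  0.48  0.16]
fixture xy mm 5.7 0.8 Ffix 1.4 0.9
```

Clear of the tube; retreat for a view from above.

>>> {"api": "jog_arm", "payload": {"series": [{"x":-0.02,"y":0.01,"z":-0.005,"rx":0,"ry":0,"rz":0},{"x":-0.03,"y":0.02,"z":-0.005,"rx":0,"ry":0,"rz":0},{"x":-0.03,"y":0.025,"z":0,"rx":0,"ry":0,"rz":0},{"x":-0.03,"y":0.025,"z":0,"rx":0,"ry":0,"rz":0},{"x":-0.03,"y":0.03,"z":0,"rx":0,"ry":0,"rz":0},{"x":-0.03,"y":0.03,"z":0,"rx":0,"ry":0,"rz":0},{"x":-0.02,"y":0.03,"z":0,"rx":0,"ry":0,"rz":0},{"x":0,"y":0.01,"z":0,"rx":0,"ry":0,"rz":0},{"x":0,"y":0,"z":0,"rx":0,"ry":0,"rz":0},{"x":0,"y":0,"z":0,"rx":0,"ry":0,"rz":0},{"x":0,"y":0,"z":0,"rx":0,"ry":0,"rz":0}]}}

```text
time: 14.82
tool_pos: [0.3686, -0.1507, 0.2073]
ee_rot: [3.135, -0.038, -0.139]
wrist_force: [-0.2, -1.4, -0.0]
width: 0.047
```

```bash
python3 d.py .4 .0046 .2 -.145;  python3 pic.py g9 side 180 130 320 235;python3 pic.py g9t top 225 110 345 200; python3 ov.py g9 .008 .036 >/dev/null
python3 - <<'E'
from h import *
a=cv2.imread("pics/g9o.png")
s=pickle.load(open("pics/g9t.pkl","rb"));im=cv2.imread("pics/g9t.png");f=800/120
for x in(-.008,.024):
  p=proj(s,tr([.574,.0045,-.145],[[x,.08,.068],[x,-.08,.068]]));q=((p-[225,110]+.5)*f-.5).astype(int);cv2.line(im,q[0].tolist(),q[1].tolist(),(255,0,0),1)
cv2.imwrite("pics/g9to.png",im)
E
```

```text
t 14.82 pos [ 0.3686 -0.1507  0.2073] rot [ 3.1345 -0.0385 -0.1389] F [-0.24 -1.42 -0.01] w 0.047 q [-0.54 -0.29  1.71  0.01  1.68 -0.4 ]
shift mm [   9.3 -158.2    6.5]
rotvec deg [ 0.4  -2.21  0.34]
fixture xy mm -180.8 -183.3 Ffix -0.0 -1.4
scale 5.714285714285714
scale 6.666666666666667
```

View pics/g9o.png

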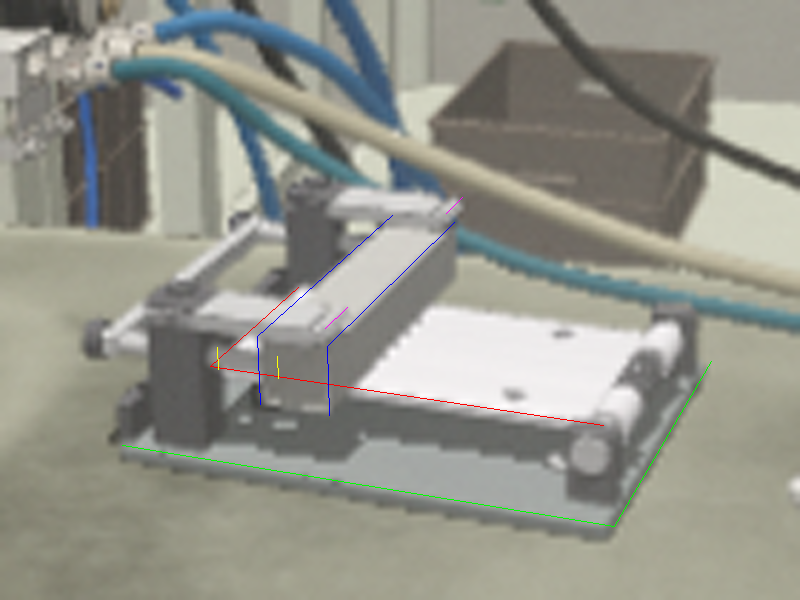

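View pics/g9to.png

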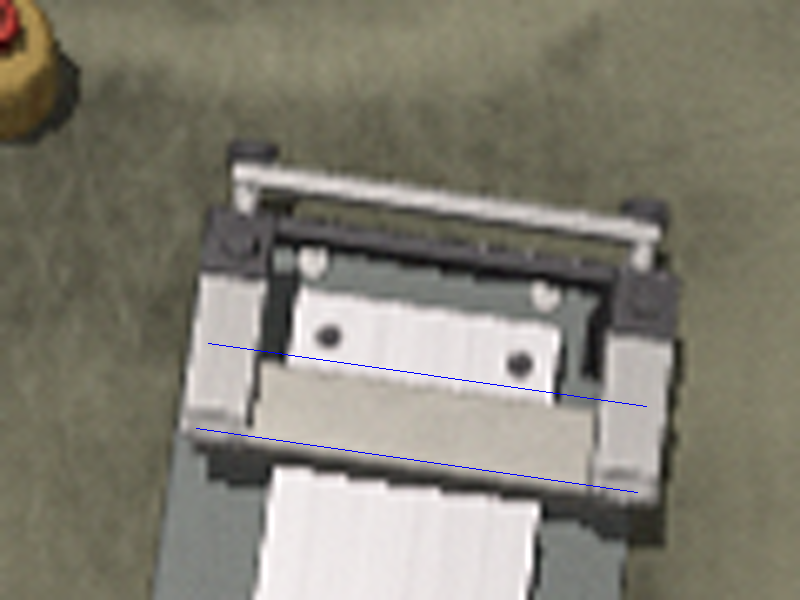

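```bash
python3 - <<'E'
from h import *
s=pickle.load(open("pics/g9t.pkl","rb"));b=np.array([235,140]);f=8
im=cv2.resize(s["img"][140:200,235:330,::-1],None,fx=f,fy=f,interpolation=cv2.INTER_CUBIC)
def L(P,c):
  q=((proj(s,tr([.574,.0045,-.145],P))-b+.5)*f-.5).astype(int);cv2.line(im,q[0].tolist(),q[1].tolist(),c,1)
for x in(-.008,.024): L([[x,.06,.068],[x,-.06,.068]],(255,0,0))
for y in(.062,-.086): L([[-.01,y,.079],[-.01,y+.024,.079]],(255,0,255)); L([[.05,y,.072],[.05,y+.024,.072]],(0,255,0))
L([[.062,.05,.036],[.062,-.05,.036]],(0,0,255))
cv2.imwrite("pics/z.png",im)
E
```

```text
(no output)
```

View pics/z.png

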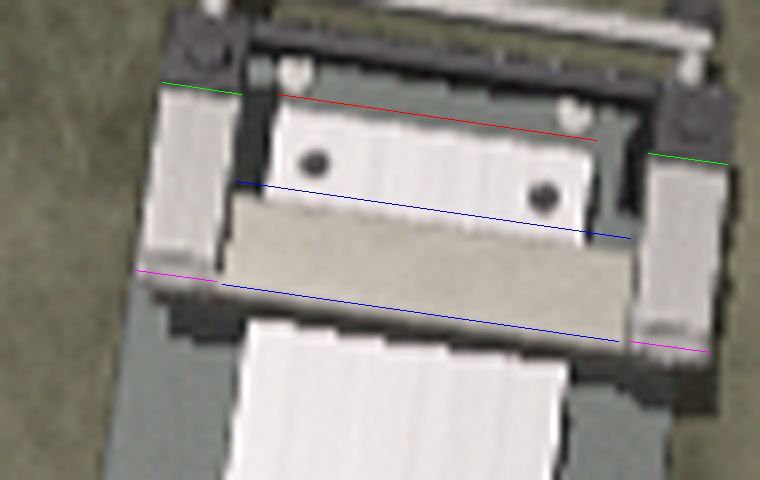

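```bash
python3 -c "
from bench import ticket;print(ticket.close_job())"
```

```text
the job is handed in; nothing more can be done
None
```

The long tube is clamped in the fixture under both lips, and I handed the job in at about 15 s of the 58 s allowed. No verdict is reported.

- **Pressing:** I gripped the tube at its middle and brought it over the plate with its centre at fixture x about -41 mm. I pressed the plate level there with about 14–16 N.
- **Sliding:** I slid the tube under the lips, keeping it pressed about 2–4 mm below its level-plate height. It stopped at fixture x about 8 mm.
- **Pushing on the studs:** the slide-direction force rose from about 5 N to about 11 N. That means roughly 6 N on the studs, held for about 0.25 s. I did not measure the stud force directly.
- **Letting go:** I eased off, opened the gripper, lifted clear and backed the arm away.

**Last checks:**
- In both pictures the tube lies crosswise, parallel to the hinge and up against the lips, with the plate level.
- At the stop the gripper stood at about x 8 mm and y 1.3 mm in the fixture frame.
- The two other offcuts were never touched.
- The wrist force was near zero after letting go.

**One disagreement:** in the top picture the tube sits about 3–4 mm nearer the hinge than my overlay predicts. The plate's free end is off by a similar amount and the lips by a little less. I take it as mostly an error in my estimate of where the fixture is. Even taken at face value it puts the tube at about x 4 mm, inside the allowed -1.5 to 33 mm.

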